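# Close the drug boxes with their own lids

## Task

Two open drug boxes stand on the crash cart; take the lid of each box's own colour by its black grip from the sloping rack, hook one short edge under the steel catch at the end of the box, then lower the other end until the lid lies flat in its recess. Do not drop the lids or shove the boxes out of place, and leave the green lid, the bottle, the dish and the torch alone.

Things in the scene. Friction and masses are not known exactly. Their poses are not given: they have to be found in the camera images.
- box_blue: blue drug box holding vials, loose, 0.8 kg, 142 (x) x 106 (y) x 60 mm high. Origin: centre of underside, z up; -x is its catch end. The lid lies in a recess 126 x 90 mm centred on the origin, on a ledge 40 mm above the underside (8 mm wide at the ends, 7 at the sides). Walls rise 10 mm above it at the sides and +x end; the higher -x wall (inner face x = -63) bears the catch
- box_yellow: yellow drug box holding vials, loose, 0.8 kg, 142 (x) x 106 (y) x 60 mm high. Origin: centre of underside, z up; -x is its catch end. The lid lies in a recess 126 x 90 mm centred on the origin, on a ledge 40 mm above the underside (8 mm wide at the ends, 7 at the sides). Walls rise 10 mm above it at the sides and +x end; the higher -x wall (inner face x = -63) bears the catch
- box_blue_catch (a point): middle of the lower free edge of the blue box's steel catch, in the box frame at (-49, 0, 56) mm. The catch overhangs the recess by 14 mm along that whole end, 4 mm thick (top at 60); under it is a slot 16 mm high for the lid's edge. A level lid cannot pass it: tilt it, edge under the catch first. Axes as the box
- box_yellow_catch (a point): middle of the lower free edge of the yellow box's steel catch, in the box frame at (-49, 0, 56) mm. The catch overhangs the recess by 14 mm along that whole end, 4 mm thick (top at 60); under it is a slot 16 mm high for the lid's edge. A level lid cannot pass it: tilt it, edge under the catch first. Axes as the box
- lid_blue: blue lid, loose, 0.12 kg: plate 120 (x) x 82 (y) x 5 mm thick, same both ways round, with a black upright grip bar in the middle, 12 thick (x), 50 long (y), top 35 mm above the plate's underside. Origin: centre of the underside; z: the plate's normal on the grip's side; x points up the rack's slope at the start
- lid_yellow: yellow lid, otherwise as the blue lid
- lid_green: green lid, otherwise as the blue lid; has no box here and stays in the rack
- rack: white fixed lid rack, 326 wide (its y), about 120 deep (x) and 90 mm high. Origin: centre of the underside; its low side is -x, the slope rises at 35 degrees towards +x; three bays side by side, 107 mm apart along y, hold one lid each, lying on the slope against a foot ledge 5 mm high, between dividers 10 mm high. The slope's surface passes 50 mm above the origin
- bottle: amber glass bottle with red cap, 60 diameter x 120 mm, upright, origin at the underside; bystander
- dish: metal bowl, 120 diameter x 45 mm, origin at the underside; bystander
- torch: aluminium pen torch, 22 diameter x 135 mm, lying along its x axis, origin at the underside near its middle; bystander
Mind the look-alikes: they are no part of the job. Leave any orange look-alike of the lid_yellow alone. Leave any pink look-alike of the lid_blue alone.

How it is judged:
By the outcome, as a careful person would: the job done as asked, in the order asked, and still so for the second after the job is handed in, with the robot touching nothing.
It also fails if it takes over 58 s, if anything falls off the work surface, if the arm or the gripper's body presses on something with over 40 N, if the wrist force passes 120 N, or if a joint passes its speed limit or range.

## Robot

A 6-joint arm with a two-finger parallel gripper is mounted at the origin on the work surface. World frame = base frame: x ahead of the robot, y to its left, z up, the work surface at z = 0. Lengths are in m, angles in rad, forces in N, time in s.
With the tool pointing down it reaches from about 0.375 to 0.9 m from the base axis. Payload 3.1 kg.
Tool frame: the origin (TCP) lies at the very end of the fingers, on their centre line; the grasp point (between the pads) lies 19 mm behind it; z points along the fingers, y is the direction in which the jaws open and shut (so a half turn about z gives the same grasp; the last joint's range is limited). The gripper opens to 85 mm and grips with 20 to 120 N. Pads are 22 mm wide; open, the fingers measure 114 mm over their backs; the gripper's body (76 mm by 85 mm) begins 54 mm behind the grasp point. The pads swing forward as they close: fully open they stand 13 mm farther back than shut.
Start: joints at [-1.47, 0.527, 1.433, -0, 1.181, -0.178], TCP at [0.172, -0.601, 0.211] pointing down, gripper open.
Joint ranges: [-3.08, 3.08], [-0.75, 2.2], [0.22, 2.44], [-1.43, 4.57], [0, 2.65], [-2.85, 2.85]. Speed limits (rad/s): [2.79, 2.79, 3.14, 3.14, 3.14, 3.14].

## Interface

Orientations are given as a rotation vector (axis times angle).
In Python, from station import env gives the robot as it stands.
- The arm moves only by the tool play_rows, never from a script. Its argument "targets" is a list of rows, each a list of 4 numbers: the shift along the tool's x, y, z in units of 25 mm (1.0 is 25 mm), then the turn about the tool's z in units of 6 degrees (1.0 is 6 degrees). A call has 1 to 5 rows; each row is the pose to reach, as a shift and turn from the pose commanded when the call began, along the tool's axes at that moment; what a row does not reach only later rows make up. A row lasts 1/12 s, in which the tool goes at most 41.7 mm and 7.16 degrees, less where a joint would pass 70% of its speed; a pose out of reach is approached as far as the arm can. A call with a gripper value outside its range is refused whole. "grip" is the opening, from 0 (shut) to 1 (fully open), set as the call begins (left out, the last holds). The fingers move at their own pace and stop on an object; "grip_force" is the grip in N (left out, the last holds). Time passes only in rows, so rows that repeat a pose let the fingers close. It gives the time, the measured TCP pose, the force and the opening at its end, in the units of the state.
- env.state(): the state, without advancing time (a new reading comes with each control period).
- env.grab_frame(name): name is "scene" or "top" or "wrist"; returns a dict with "frame" (384x512x3 uint8, red, green, blue), "depth" (384x512 float32, m along the optical axis (not along the pixel's ray), 0 where there is no reading), "fovy" (degrees; the focal length in pixels is half the picture's height over the tangent of half this angle, whatever the lens; pixels are square), "cx", "cy" (the principal point, pixels), "R" (3x3) and "t" (3): a world point X has camera coordinates R X + t. Camera axes: x right, y down, z forward; pixel columns grow to the right and rows downward; lengths in m; the calibration is good to about 2 mm. A picture is of the moment at which its call begins.
- env.finish_job(): hands the job in, once; it reports no verdict.
The state is a dict: "clock": time; "qpos": joint angles; "joint_velocities": joint speeds; "joint_torque": joint torques, N m; "tcp_pos": TCP position; "tool_rot": TCP orientation; "force": force on the tool from outside, world axes, zero at the start; "torque": the same for the moment, N m; "width": opening from 0.0 (shut) to 1.0 (fully open).
Only numpy, scipy, OpenCV 4.12 (cv2) and the standard library are available. Lean on these libraries where they do the work, as an engineer would, in place of code of your own. Each camera call takes 0.05 s, during which the arm holds its last target. There are 200 camera calls.

## Working session

There is one attempt and no reset: what is moved stays moved. The work goes in short steps, Python scripts to look and compute and a tool call to move; the robot and the scene stay as the last step left them, time stands still between calls to the robot, and variables do not carry over. Pictures are saved under pics/ and viewed, about 8 in all and at most 12, crops included, and the job is handed in when it is done.

Besides the shell and the picture viewer there is one more tool, called after ">>>" as a command line: name --pt "numbers of a row" for each row, then --argument value for the rest. play_rows: Moves the arm, as the interface text tells. Its arguments: {"type":"object","properties":{"targets":{"type":"array","items":{"type":"array","items":{"type":"number"}}},"grip":{"type":"number"},"grip_force":{"type":"number"}},"required":["targets"]}

```bash
mkdir -p pics; cat > h.py <<'E'
import numpy as np, cv2
from station import env
def grab(n):
    f=env.grab_frame(n); d=f['depth']; h,w=d.shape
    fl=h/2/np.tan(np.radians(f['fovy'])/2)
    v,u=np.mgrid[:h,:w]
    pc=np.stack([(u-f['cx'])/fl*d,(v-f['cy'])/fl*d,d],-1)
    f['P']=(pc-f['t'])@f['R']; f['P'][d==0]=np.nan; f['fl']=fl
    return f
def save(n,im,s=1):
    cv2.imwrite('pics/'+n+'.png',cv2.resize(im[...,::-1],None,fx=s,fy=s,interpolation=cv2.INTER_CUBIC))
E
python3 - <<'E'
from h import *
a=grab('top');b=grab('scene')
np.savez('a.npz',P=a['P'],F=a['frame']);np.savez('b.npz',P=b['P'],F=b['frame'])
save('top',a['frame'],1.5);save('scene',b['frame'],1.5)
for f in(a,b):print(f['fovy'],-f['R'].T@f['t'])
print(env.state())
E
```

```text
43.61697570909304 [0.5206382  0.0267395  1.27031722]
48.12642586536962 [1.44276104 0.51319972 0.87100574]
{'clock': 0.1, 'qpos': array([-1.47050347e+00,  5.28385009e-01,  1.43375385e+00,  3.45728236e-05,
        1.18140964e+00, -1.78498887e-01]), 'joint_velocities': array([-0.00012852, -0.00176806, -0.00199678,  0.00168215,  0.00164213,
       -0.00197738]), 'joint_torque': array([-4.56918688e-04, -4.43306673e+01, -1.78585625e+01, -1.52722600e-04,
        3.89353590e-03,  1.16652629e-05]), 'tcp_pos': array([ 0.17196688, -0.60017678,  0.20993072]), 'tool_rot': array([-3.10918828e+00, -4.36216365e-01, -1.70180391e-04]), 'force': array([-0.01189366, -0.42784023,  0.30059329]), 'torque': array([-0.04402739, -0.00906434,  0.00949368]), 'width': 1.0004725864078234}
```

View pics/top.png

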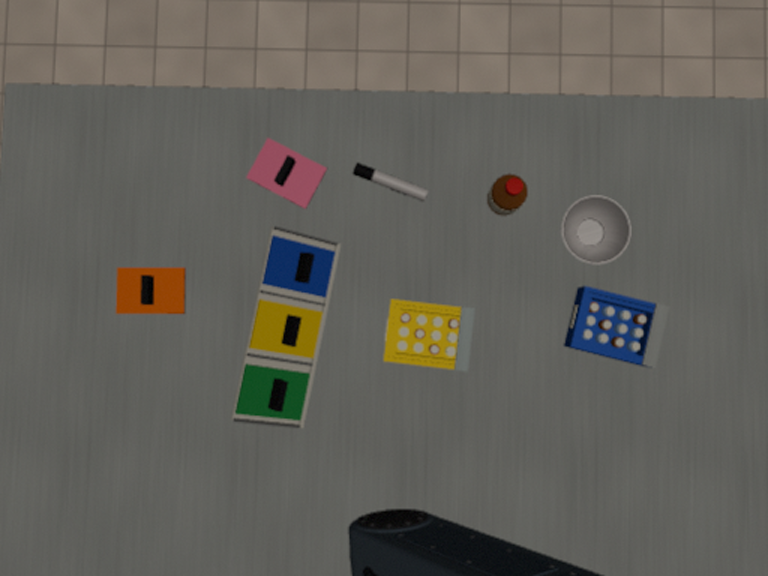

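View pics/scene.png

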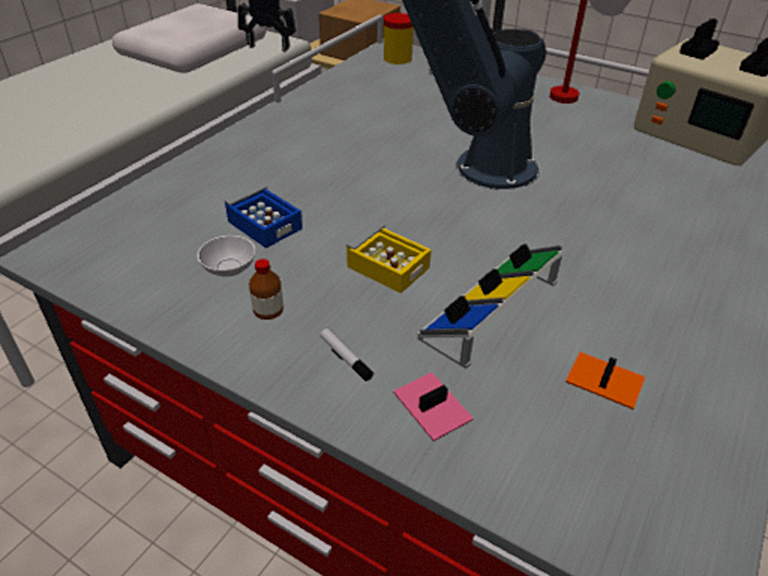

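```bash
cat >> h.py <<'E'
HUE={'blue':(100,130),'yellow':(22,35),'green':(45,80)}
def mask(F,c):
    h=cv2.cvtColor(F,cv2.COLOR_RGB2HSV); lo,hi=HUE[c]
    return (h[...,0]>=lo)&(h[...,0]<=hi)&(h[...,1]>130)&(h[...,2]>40)
def rect(p):
    (c,s,a)=cv2.minAreaRect((p[:,:2]*1000).astype(np.float32)); return np.round(c,1),np.round(s,1),round(a,2)
E
python3 - <<'E'
from h import *
for n in 'ab':
  z=np.load(n+'.npz');P=z['P'];F=z['F']
  for c in HUE:
    m=mask(F,c)&np.isfinite(P[...,2]); k,l,st,ce=cv2.connectedComponentsWithStats(m.astype(np.uint8))
    for i in range(1,k):
      if st[i,4]<150: continue
      p=P[l==i]; q=p-p.mean(0); nrm=np.linalg.svd(q,full_matrices=0)[2][2]; nrm*=np.sign(nrm[2])
      print(n,c,st[i,4],np.round(ce[i]),'mean',np.round(p.mean(0)*1000),'n',np.round(nrm,3),'tilt',round(np.degrees(np.arccos(nrm[2])),1),'zpc',np.round(np.percentile(p[:,2],[2,50,90,99])*1000),'rect',rect(p))
  s=(np.abs(P[...,2]-.06)<.004)&(P[...,0]<.9)
  k,l,st,ce=cv2.connectedComponentsWithStats(s.astype(np.uint8))
  for i in range(1,k):
    if st[i,4]>60: print(n,'z60',st[i,4],np.round(ce[i]),np.round(P[l==i].mean(0)*1000),rect(P[l==i]))
E
```

```text
a blue 1143 [198. 178.] mean [622. 198.  57.] n [-0.104 -0.562  0.82 ] tilt 34.9 zpc [21. 62. 83. 89.] rect (array([622. , 196.4]), array([98.5, 80.1]), 80.02)
a blue 1501 [405. 216.] mean [ 537. -335.   28.] n [-0.003 -0.175  0.985] tilt 10.1 zpc [-0. 37. 50. 54.] rect (array([ 535.7, -338.1]), array([127.3, 104.1]), 77.03)
a yellow 1519 [280. 222.] mean [513. -13.  25.] n [-0.013 -0.244  0.97 ] tilt 14.1 zpc [-1. 34. 50. 54.] rect (array([512.2, -16.6]), array([124.9, 108.4]), 84.54)
a yellow 1222 [190. 219.] mean [516. 216.  57.] n [-0.108 -0.559  0.822] tilt 34.7 zpc [20. 61. 83. 89.] rect (array([515.6, 214.6]), array([100.3,  81.2]), 80.03)
a green 1171 [180. 261.] mean [409. 236.  57.] n [-0.102 -0.561  0.821] tilt 34.8 zpc [21. 61. 83. 89.] rect (array([408.5, 233.9]), array([98.8, 80.1]), 80.11)
a z60 215 [196. 177.] [624. 204.  60.] (array([624.6, 206.5]), array([ 28.8, 106.2]), 82.23)
a z60 210 [187. 218.] [519. 223.  60.] (array([518.8, 223.2]), array([ 26.2, 101.4]), 79.73)
a z60 364 [437. 223.] [ 520. -405.   60.] (array([ 521.2, -405.2]), array([ 24.5, 105.9]), 76.69)

[... 1105 characters left out ...]
ct (array([420.8, 243.3]), array([109. , 108.4]), 18.48)
b z60 76 [460.  88.] [-373.  402.   60.] (array([-373.8,  400.1]), array([140.5,  19. ]), 77.77)
b z60 85 [330. 105.] [55. 11. 60.] (array([52.2, 13.8]), array([ 57.1, 145.4]), 21.0)
b z60 127 [164. 129.] [ 523. -403.   61.] (array([ 518.9, -402.5]), array([ 31.4, 109.4]), 71.62)
b z60 155 [243. 157.] [510. -85.  61.] (array([506.7, -85.2]), array([ 27. , 108.6]), 85.31)
b z60 68 [351. 173.] [404. 236.  61.] (array([400.9, 235.2]), array([21.2, 93.4]), 76.97)
b z60 85 [332. 190.] [509. 220.  61.] (array([508.9, 220.2]), array([20.3, 92.5]), 81.33)
b z60 87 [307. 211.] [625. 198.  60.] (array([620.7, 195.5]), array([24.1, 84. ]), 81.79)
```

```bash
cat >> h.py <<'E'
from scipy.spatial.transform import Rotation as Ro
def go(x,y,z,yaw):
    s=env.state(); R=Ro.from_rotvec(s['tool_rot']).as_matrix()
    d=R.T@(np.array([x,y,z])-s['tcp_pos'])/.025
    cur=np.degrees(np.arctan2(R[1,0],R[0,0])); t=(cur-yaw+180)%360-180
    print('t',round(s['clock'],2),'tcp',np.round(s['tcp_pos']*1000,1),'yaw',round(cur,2),'w',round(s['width'],3),'F',np.round(s['force'],1),'MOVE',np.round(d,3),round(t/6,3))
E
python3 -c "
from h import *
go(.53,-.35,.24,78)"
```

```text
t 0.1 tcp [ 172.  -600.2  209.9] yaw 15.97 w 1.0 F [-0.  -0.4  0.3] MOVE [16.523 -5.682 -1.186] -10.338
```

>>> play_rows --pt "1.6 -0.6 -0.3 -1.15" --pt "3.2 -1.1 -0.6 -2.3" --pt "4.8 -1.7 -0.9 -3.45" --pt "6.4 -2.2 -1.2 -4.6" --pt "8 -2.75 -1.2 -5.75"

```text
clock: 0.52
tcp_pos: [0.3421, -0.4825, 0.2417]
tool_rot: [2.837, 1.346, 0.0]
force: [-0.1, -0.5, 0.1]
width: 0.998
```

```bash
python3 -c "
from h import *
go(.53,-.35,.24,78)"
```

```text
t 0.52 tcp [ 342.1 -482.5  241.7] yaw 50.77 w 0.998 F [-0.1 -0.5  0.1] MOVE [8.859 2.472 0.066] -4.539
```

>>> play_rows --pt "1.6 0.4 0 -1.15" --pt "3.2 0.8 0 -2.3" --pt "4.8 1.3 0 -3.4" --pt "6.4 1.8 0 -4.5" --pt "8.0 2.3 0 -4.5"

```text
clock: 0.93
tcp_pos: [0.5129, -0.364, 0.2403]
tool_rot: [-2.446, -1.97, 0.0]
force: [-0.2, -1.1, 0.4]
width: 1.005
```

```bash
python3 -c "
from h import *
go(.5,-.05,.24,82)
f=grab('wrist');save('w1',f['frame'])
np.savez('w1.npz',P=f['P'],F=f['frame'])
print(-f['R'].T@f['t'],f['R'][2])
go(.5,-.05,.24,82)"
```

```text
t 0.93 tcp [ 512.9 -364.   240.3] yaw 77.71 w 1.005 F [-0.2 -1.1  0.4] MOVE [12.161 -3.178  0.02 ] -0.716
[ 0.52801258 -0.29669924  0.40400394] [-0.05840085 -0.26329017 -0.96294736]
t 0.98 tcp [ 519.7 -358.8  240.4] yaw 77.82 w 1.001 F [3.6 1.  0.2] MOVE [11.908 -3.376  0.059] -0.696
```

View pics/w1.png

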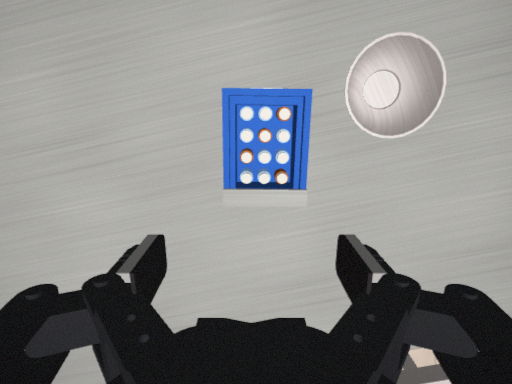

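```bash
cat >> h.py <<'E'
def boxpose(P,F,c,near,cat=True):
    near=np.array(near); ok=np.isfinite(P[...,2])&(np.linalg.norm(np.nan_to_num(P[...,:2])-near,axis=-1)<.12)
    rim=P[ok&mask(F,c)&(P[...,2]>.046)&(P[...,2]<.053)]
    ca=P[ok&(abs(P[...,2]-.06)<.003)&~mask(F,c)]
    print(c,'rim',len(rim),rect(rim),'catch',len(ca),rect(ca))
E
python3 -c "
from h import *
for n,c in (('w1','blue'),('a','blue'),('a','yellow')):
  z=np.load(n+'.npz'); boxpose(z['P'],z['F'],c,(.536,-.345) if c=='blue' else (.513,-.025))"
```

```text
blue rim 1859 (array([ 537.3, -336.5]), array([120.8, 105.5]), 76.96) catch 1503 (array([ 521.4, -405.2]), array([ 23.3, 106.8]), 77.07)
blue rim 362 (array([ 536.3, -335.7]), array([121.9, 104.2]), 76.61) catch 305 (array([ 521.2, -405.2]), array([ 24.5, 105.9]), 76.69)
yellow rim 338 (array([514. , -14.7]), array([118.2, 105. ]), 84.81) catch 286 (array([507.7, -86.5]), array([ 22.6, 105.7]), 84.53)
```

>>> play_rows --pt "1.6 -0.4 0 0" --pt "3.2 -0.8 0 -0.2" --pt "4.8 -1.2 0 -0.4" --pt "6.4 -1.6 0 -0.6" --pt "8.0 -2.2 0 -0.7"

```text
clock: 1.4
tcp_pos: [0.5014, -0.1579, 0.2403]
tool_rot: [-2.376, -2.055, -0.0]
force: [0.5, 0.1, -0.1]
width: 0.995
```

>>> play_rows --pt "1.5 -0.4 0 0" --pt "2.9 -0.8 0 0" --pt "2.9 -0.8 0 0" --pt "2.9 -0.8 0 0"

```text
clock: 1.73
tcp_pos: [0.4914, -0.0831, 0.2406]
tool_rot: [-2.373, -2.058, 0.001]
force: [-0.5, -0.1, 0.7]
width: 1.0
```

```bash
python3 -c "
from h import *
f=grab('wrist');save('w2',f['frame'])
boxpose(f['P'],f['frame'],'yellow',(.513,-.025))
go(.512,.16,.2,80)"
```

```text
yellow rim 2170 (array([514.3, -15.6]), array([120.4, 105.8]), 84.64) catch 1600 (array([507.2, -86.3]), array([ 23., 106.]), 84.52)
t 1.78 tcp [492.2 -84.7 240.7] yaw 81.77 w 0.999 F [-0.1  0.4 -0.4] MOVE [ 9.8   -0.618  1.624] 0.295
```

>>> play_rows --pt "1.6 0 0 0" --pt "3.2 -0.2 0 0.1" --pt "4.8 -0.3 0 0.2" --pt "6.4 -0.4 0 0.3" --pt "8.0 -0.5 0 0.3" --grip 0.75

```text
clock: 2.2
tcp_pos: [0.51, 0.1146, 0.2406]
tool_rot: [2.412, 2.012, 0.001]
force: [0.9, -0.8, 0.1]
width: 0.749
```

>>> play_rows --pt "1.2 -0.1 0 0" --pt "1.2 -0.1 0 0" --pt "1.2 -0.1 0 0"

```text
clock: 2.45
tcp_pos: [0.5126, 0.1447, 0.2404]
tool_rot: [2.407, 2.018, -0.0]
force: [-0.1, -0.2, 0.0]
width: 0.75
```

```bash
cat >> h.py <<'E'
def lidpose(f,c,near):
    P=f['P'];F=f['frame'];near=np.array(near)
    ok=np.isfinite(P[...,2])&(np.linalg.norm(np.nan_to_num(P[...,:2])-near,axis=-1)<.075)
    p=P[ok&mask(F,c)&(P[...,2]>.015)]
    n=np.linalg.svd(p-p.mean(0),full_matrices=0)[2][2]; n*=np.sign(n[2])
    q=p[abs((p-p.mean(0))@n)<.003]
    n=np.linalg.svd(q-q.mean(0),full_matrices=0)[2][2]; n*=np.sign(n[2])
    ex=np.array([-n[0],-n[1],0]);ex/=np.linalg.norm(ex);yaw=np.degrees(np.arctan2(ex[1],ex[0]))
    x=ex-n*(ex@n);x/=np.linalg.norm(x);y=np.cross(n,x);r=q-q.mean(0)
    a=rect(np.c_[r@x,r@y]);C=q.mean(0)*1000+x*a[0][0]+y*a[0][1]
    k=P[ok&(F.max(-1)<60)]; hk=(k*1000-C)@n
    k=k[(hk>18)&(hk<34)]; B=(k*1000-C)
    print(c,len(q),'n',np.round(n,3),'tilt',round(np.degrees(np.arccos(n[2])),1),'slopeyaw',round(yaw,1),'rect in plane',a,'topcentre',np.round(C,1),'org',np.round(C-5*n,1))
    t=k[((k*1000-C)@n)>26]*1000-C
    if len(t): print('bar top x,y range',np.round(np.percentile(t@x,[2,50,98]),1),np.round(np.percentile(t@y,[2,50,98]),1),'h',np.round(np.percentile(t@n,[5,50,95]),1))
    return C-5*n,n
E
python3 -c "
from h import *
f=grab('wrist');save('w3',f['frame'])
o,n=lidpose(f,'yellow',(.516,.215))
p=(o+28*n)/1000
print(p)
go(p[0],p[1],p[2]+.1,80)"
```

```text
yellow 5137 n [-0.098 -0.563  0.82 ] tilt 34.9 slopeyaw 80.2 rect in plane (array([-13.5,   0.2]), array([ 81.5, 120.6]), 89.96) topcentre [516.6 213.1  54.5] org [517.1 215.9  50.4]
bar top x,y range [-4.6  1.9  5.9] [-23.   -0.6  22.9] h [26.5 29.8 30.8]
[0.51436234 0.20012993 0.07341956]
t 2.5 tcp [512.4 143.7 240.4] yaw 79.86 w 0.747 F [ 0.4 -1.6 -0.4] MOVE [ 2.24  -0.32   2.676] -0.024
```

View pics/w3.png

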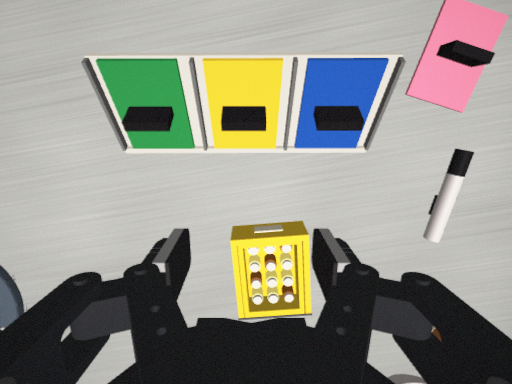

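>>> play_rows --pt "1.2 -0.16 1.2 0" --pt "2.24 -0.32 2.5 0" --pt "2.24 -0.32 4.0 0" --pt "2.24 -0.32 5.0 0" --pt "2.24 -0.32 5.0 0"

```text
clock: 2.92
tcp_pos: [0.5101, 0.1985, 0.1106]
tool_rot: [-2.407, -2.01, 0.016]
force: [-0.1, -0.3, 0.6]
width: 0.752
```

```bash
python3 -c "
from h import *
go(.5144,.2001,.052,80.1)"
```

```text
t 2.92 tcp [510.1 198.5 110.6] yaw 79.73 w 0.752 F [-0.1 -0.3  0.6] MOVE [0.103 0.181 2.343] -0.061
```

>>> play_rows --pt "0 0.1 0.5 0" --pt "0 0.1 1.2 0" --pt "0 0.1 1.8 0" --pt "0 0.1 2.1 0" --pt "0 0.1 2.1 0"

```text
clock: 3.33
tcp_pos: [0.5164, 0.1992, 0.0629]
tool_rot: [-2.411, -2.013, 0.002]
force: [-0.4, -0.2, -0.2]
width: 0.753
```

```bash
python3 -c "
from h import *
go(.5144,.2001,.052,80.1)
f=grab('wrist');save('w4',f['frame'])"
```

```text
t 3.33 tcp [516.4 199.2  62.9] yaw 79.73 w 0.753 F [-0.4 -0.2 -0.2] MOVE [ 0.023 -0.084  0.436] -0.061
```

View pics/w4.png

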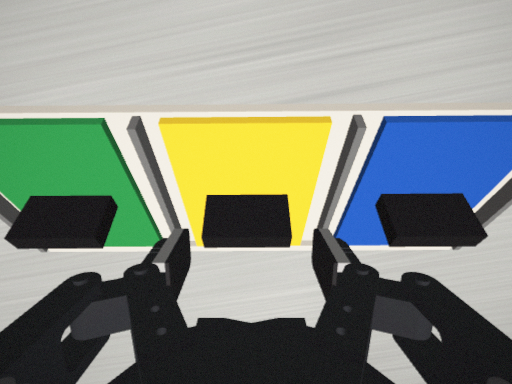

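>>> play_rows --pt "0 -0.08 0.25 0" --pt "0 -0.08 0.44 0" --pt "0 -0.08 0.44 0"

```text
clock: 3.63
tcp_pos: [0.5138, 0.201, 0.0521]
tool_rot: [-2.409, -2.016, 0.001]
force: [0.5, -0.2, 0.4]
width: 0.751
```

```bash
python3 -c "
from h import *
go(.5144,.2001,.052,80.1)
f=grab('wrist');P=f['P']*1000
for u,v in ((185,240),(180,255),(185,270),(165,240),(317,240),(320,255),(245,210),(245,235)): print(u,v,np.round(P[v,u],1))
T=env.state()['tcp_pos']
for z in(0,.019):
  c=f['R']@(T+[0,0,z])+f['t'];print(c[:2]/c[2]*f['fl']+[f['cx'],f['cy']])
"
```

```text
t 3.63 tcp [513.8 201.   52.1] yaw 79.87 w 0.751 F [ 0.5 -0.2  0.4] MOVE [-0.032  0.03   0.004] -0.039
185 240 [483.8 213.9  88.1]
180 255 [483.7 212.1  99.7]
185 270 [481.6 200.4  92.8]
165 240 [474.  215.5  87.7]
317 240 [546.9 203.6  90. ]
320 255 [546.2 199.8  97.6]
245 210 [513.3 215.   62.4]
245 235 [511.8 205.4  74.8]
[250.44552233 225.217094  ]
[250.38029907 238.69532585]
```

>>> play_rows --pt "0 0 0 0" --pt "0 0 0 0" --pt "0 0 0 0" --pt "0 0 0 0" --pt "0 0 0 0" --grip 0.3 --grip_force 40

```text
clock: 4.1
tcp_pos: [0.5143, 0.2013, 0.053]
tool_rot: [2.408, 2.017, 0.001]
force: [-1.2, -0.6, 5.3]
width: 0.55
```

>>> play_rows --pt "0 0 -0.3 0" --pt "0 0 -0.8 0" --pt "0 0 -1.6 0" --pt "0 0 -2.4 0" --pt "0 0 -2.4 0"

```text
clock: 4.52
tcp_pos: [0.5167, 0.2018, 0.1156]
tool_rot: [2.406, 2.015, 0.01]
force: [0.9, -0.7, -2.1]
width: 0.553
```

```bash
python3 -c "
from h import *
f=grab('wrist');save('w5',f['frame'])
s=env.state()['tcp_pos']
o,n=lidpose(f,'yellow',(s[0],s[1]+.012))
print('org-tcp',o-s*1000)
go(.513,.0,.16,84.6)"
```

```text
yellow 13920 n [-0.099 -0.539  0.836] tilt 33.2 slopeyaw 79.6 rect in plane (array([-15.1,  -0. ]), array([83.3, 82.2]), 0.51) topcentre [521.6 229.1 127.3] org [522.1 231.8 123.1]
bar top x,y range [-24.1 -14.8   0.1] [-34.   -0.3  33.7] h [26.5 29.7 32.4]
org-tcp [ 6.39086476 30.24291151  9.09805379]
t 4.57 tcp [515.7 201.6 114. ] yaw 79.89 w 0.551 F [-0.1  0.2 -1.6] MOVE [-7.953  1.317 -1.847] -0.786
```

View pics/w5.png

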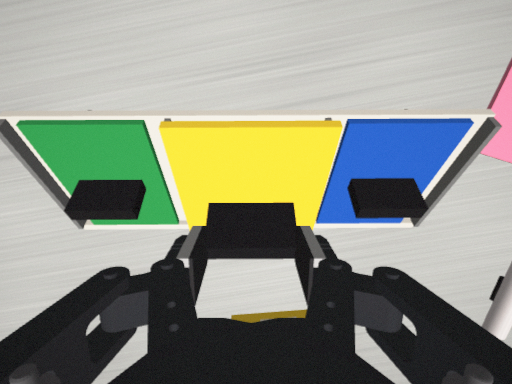

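```bash
python3 -c "
from h import *
go(.5122,-.0363,.125,84.6)"
```

```text
t 4.57 tcp [515.7 201.6 114. ] yaw 79.89 w 0.551 F [-0.1  0.2 -1.6] MOVE [-9.391  1.534 -0.449] -0.786
```

>>> play_rows --pt "-0.8 0.1 -0.5 0" --pt "-2.0 0.3 -0.6 -0.2" --pt "-3.3 0.5 -0.6 -0.4" --pt "-4.6 0.75 -0.6 -0.6" --pt "-5.9 0.95 -0.6 -0.79"

```text
clock: 4.98
tcp_pos: [0.5107, 0.0507, 0.1261]
tool_rot: [-2.32, -2.116, 0.002]
force: [-0.0, -0.7, -2.1]
width: 0.548
```

```bash
python3 -c "
from h import *
go(.5122,-.0363,.125,84.6)"
```

```text
t 4.98 tcp [510.7  50.7 126.1] yaw 84.72 w 0.548 F [-0.  -0.7 -2.1] MOVE [-3.46   0.381  0.045] 0.021
```

>>> play_rows --pt "-1.2 0.1 0 0" --pt "-2.4 0.25 0 0" --pt "-3.2 0.35 0 0" --pt "-3.4 0.38 0 0" --pt "-3.4 0.38 0 0"

```text
clock: 5.4
tcp_pos: [0.5126, -0.035, 0.1262]
tool_rot: [-2.325, -2.11, 0.001]
force: [0.2, -0.8, -2.6]
width: 0.55
```

```bash
python3 -c "
from h import *
go(.5122,-.0363,.125,84.6)
f=grab('wrist');b=grab('scene');s=env.state()['tcp_pos']
o,n=lidpose(f,'yellow',(s[0],s[1]+.025))
z=b['frame'];save('s1',z[110:230,190:350],4.5)
p=b['P'][mask(z,'yellow')&(b['P'][...,2]>.075)&(b['P'][...,2]<.2)];print(len(p),np.round(p.mean(0)*1000))
n=np.linalg.svd(p-p.mean(0),full_matrices=0)[2][2];print(np.degrees(np.arccos(abs(n[2]))))
"
```

```text
t 5.4 tcp [512.6 -35.  126.2] yaw 84.44 w 0.55 F [ 0.2 -0.8 -2.6] MOVE [-0.055 -0.01   0.048] -0.026
yellow 2427 n [0.096 0.97  0.225] tilt 77.0 slopeyaw -95.7 rect in plane (array([-11.1,   0.2]), array([113.4, 105.1]), 0.15) topcentre [517.9  18.7  93.3] org [517.4  13.9  92.1]
257 [466. -43. 133.]
30.97681167027384
```

View pics/s1.png

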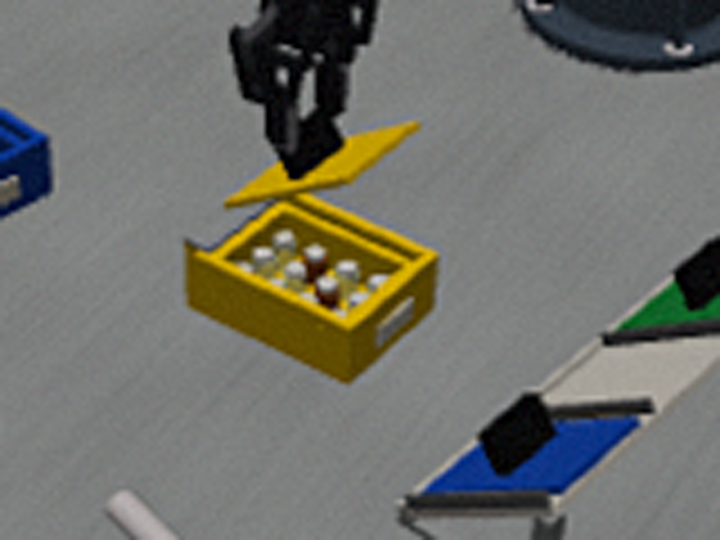

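```bash
cat >> h.py <<'E'
BOX={'yellow':(np.array([513.1,-26.3,0]),84.6),'blue':(np.array([534.8,-346.7,0]),77.0)}
def heldlid(f,c,zmin):
    # lid plate profile in box x,z (mm)
    o,yw=BOX[c]; a=np.radians(yw); P=f['P']*1000-o; F=f['frame']
    x=P[...,0]*np.cos(a)+P[...,1]*np.sin(a); y=-P[...,0]*np.sin(a)+P[...,1]*np.cos(a); z=P[...,2]
    m=mask(F,c)&(abs(x)<130)&(abs(y)<60)&(z>zmin)&(z<230)
    x,y,z=x[m],y[m],z[m]; 
    for _ in range(4):
        k=np.polyfit(x,z,1); r=abs(z-np.polyval(k,x))<3; x,y,z=x[r],y[r],z[r]
    i=[np.percentile(x,1),np.percentile(x,99)]
    print(len(x),'tilt',round(np.degrees(np.arctan(k[0])),1),'top profile ends (x,z)',[(round(t,1),round(np.polyval(k,t),1)) for t in i],'y',np.round(np.percentile(y,[1,99]),1))
E
python3 -c "
from h import *
for n in('scene','wrist','top'): heldlid(grab(n),'yellow',80)
go(.5122,-.0363,.09,84.6)"
```

```text
217 tilt 32.9 top profile ends (x,z) [(np.float64(-44.9), np.float64(95.9)), (np.float64(55.7), np.float64(161.1))] y [-41.8  40. ]
13871 tilt 32.6 top profile ends (x,z) [(np.float64(-6.9), np.float64(119.8)), (np.float64(56.2), np.float64(160.2))] y [-40.1  40.2]
31 tilt -43.2 top profile ends (x,z) [(np.float64(20.5), np.float64(190.4)), (np.float64(57.4), np.float64(155.7))] y [-39.6  45.1]
t 5.65 tcp [512.5 -32.3 126.9] yaw 84.72 w 0.547 F [-0.2  0.2 -1.8] MOVE [-0.162  0.003  1.476] 0.02
```

>>> play_rows --pt "0.08 0 0.5 0" --pt "0.08 0 1.0 0" --pt "0.08 0 1.5 0" --pt "0.08 0 1.8 0" --pt "0.08 0 1.8 0"

```text
clock: 6.07
tcp_pos: [0.512, -0.0305, 0.0808]
tool_rot: [-2.32, -2.114, 0.003]
force: [-0.4, -0.2, -1.3]
width: 0.547
```

```bash
python3 -c "
from h import *
go(.5122,-.0363,.09,84.6)
f=grab('scene'); heldlid(f,'yellow',62);heldlid(grab('wrist'),'yellow',65)
save('s2',f['frame'][110:230,190:350],4.5)"
```

```text
t 6.07 tcp [512.  -30.5  80.8] yaw 84.7 w 0.547 F [-0.4 -0.2 -1.3] MOVE [-0.23   0.029 -0.368] 0.016
193 tilt 32.6 top profile ends (x,z) [(np.float64(-24.2), np.float64(62.5)), (np.float64(58.5), np.float64(115.3))] y [-39.8  41.7]
13891 tilt 32.6 top profile ends (x,z) [(np.float64(-5.5), np.float64(74.7)), (np.float64(57.9), np.float64(115.2))] y [-40.2  40.2]
```

View pics/s2.png

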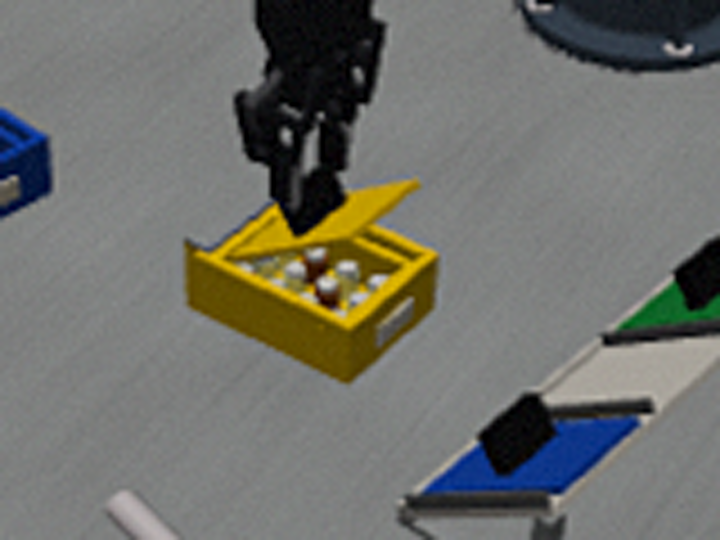

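>>> play_rows --pt "-0.15 0 0.12 0" --pt "-0.35 0 0.15 0" --pt "-0.55 0 0.18 0" --pt "-0.73 0 0.2 0" --pt "-0.73 0 0.2 0"

```text
clock: 6.58
tcp_pos: [0.5118, -0.0509, 0.0776]
tool_rot: [2.325, 2.112, 0.001]
force: [0.4, 0.3, -1.2]
width: 0.554
```

```bash
python3 -c "
from h import *
go(.5122,-.0363,.09,84.6)
heldlid(grab('wrist'),'yellow',65);go(.5122,-.0363,.09,84.6)"
```

```text
t 6.58 tcp [511.8 -50.9  77.6] yaw 84.52 w 0.554 F [ 0.4  0.3 -1.2] MOVE [ 0.582 -0.038 -0.498] -0.014
13814 tilt 33.8 top profile ends (x,z) [(np.float64(-25.6), np.float64(70.2)), (np.float64(37.9), np.float64(112.7))] y [-41.3  39.1]
t 6.63 tcp [511.7 -50.7  77.5] yaw 84.54 w 0.553 F [ 1.5  0.3 -1.1] MOVE [ 0.574 -0.036 -0.501] -0.01
```

>>> play_rows --pt "0 0 0.06 0" --pt "0.1 0 0.16 0" --pt "0.22 0 0.26 0" --pt "0.33 0 0.36 0" --pt "0.33 0 0.36 0" --grip 0.3 --grip_force 20

```text
clock: 7.05
tcp_pos: [0.5129, -0.0399, 0.0691]
tool_rot: [-2.324, -2.114, -0.004]
force: [-0.4, 6.2, 7.5]
width: 0.551
```

```bash
python3 -c "
from h import *
heldlid(grab('wrist'),'yellow',60);go(.5122,-.0363,.09,84.6)"
```

```text
13974 tilt 21.9 top profile ends (x,z) [(np.float64(-13.7), np.float64(65.3)), (np.float64(48.9), np.float64(90.5))] y [-41.3  39.2]
t 7.1 tcp [512.9 -40.   69.3] yaw 84.58 w 0.55 F [0.7 6.8 8.3] MOVE [ 0.146 -0.039 -0.829] -0.004
```

>>> play_rows --pt "0.15 0 0.14 0" --pt "0.26 0 0.28 0" --pt "0.36 0 0.41 0" --pt "0.46 0 0.55 0" --pt "0.53 0 0.66 0"

```text
clock: 7.52
tcp_pos: [0.5142, -0.0273, 0.0525]
tool_rot: [2.323, 2.114, 0.003]
force: [1.0, 4.1, 6.5]
width: 0.548
```

```bash
python3 -c "
from h import *
heldlid(grab('wrist'),'yellow',53);go(.5122,-.0363,.09,84.6)"
```

```text
2525 tilt 0.5 top profile ends (x,z) [(np.float64(41.2), np.float64(53.6)), (np.float64(56.3), np.float64(53.8))] y [-41.5  38.8]
t 7.57 tcp [514.2 -27.1  52.1] yaw 84.61 w 0.552 F [0.9 5.7 5.2] MOVE [-0.372 -0.043 -1.517] 0.002
```

>>> play_rows --pt "0.05 0 0.08 0" --pt "0.08 0 0.16 0" --pt "0.1 0 0.22 0" --pt "0.1 0 0.24 0"

```text
clock: 7.9
tcp_pos: [0.5145, -0.025, 0.0478]
tool_rot: [2.322, 2.115, 0.003]
force: [-2.3, 5.4, 20.6]
width: 0.552
```

```bash
python3 -c "
from h import *
f=grab('wrist');P=f['P']*1000;heldlid(f,'yellow',42);go(.5122,-.0363,.09,84.6)
f=grab('scene');save('s3',f['frame'][110:230,190:350],4.5)"
```

```text
16451 tilt 0.4 top profile ends (x,z) [(np.float64(-56.1), np.float64(45.4)), (np.float64(56.7), np.float64(46.2))] y [-45.1  44.7]
t 7.95 tcp [514.5 -25.   47.8] yaw 84.66 w 0.552 F [ 0.1  6.2 16.7] MOVE [-0.458 -0.047 -1.688] 0.01
```

View pics/s3.png

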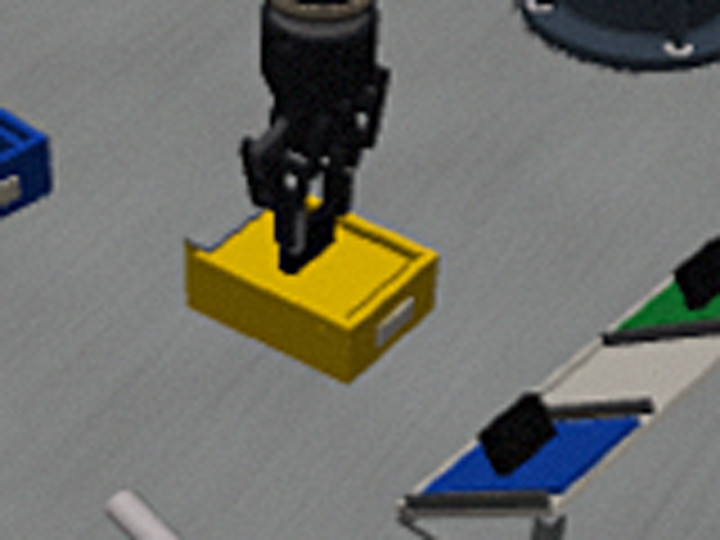

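>>> play_rows --pt "0 0 -0.06 0" --pt "0 0 -0.06 0" --pt "0 0 -0.06 0" --pt "0 0 -0.06 0" --grip 0.63

```text
clock: 8.33
tcp_pos: [0.5137, -0.0261, 0.047]
tool_rot: [-2.323, -2.115, 0.0]
force: [0.4, -0.2, -0.1]
width: 0.629
```

>>> play_rows --pt "0 0 -0.3 0" --pt "0 0 -1.0 0" --pt "0 0 -2.2 0" --pt "0 0 -3.6 0" --pt "0 0 -5 0"

```text
clock: 8.75
tcp_pos: [0.5129, -0.026, 0.1732]
tool_rot: [-2.322, -2.113, 0.002]
force: [0.3, -0.7, -0.2]
width: 0.629
```

```bash
python3 -c "
from h import *
f=grab('top');P=f['P'];F=f['frame'];boxpose(P,F,'yellow',(.513,-.025));heldlid(f,'yellow',42);
f=grab('wrist');boxpose(f['P'],f['frame'],'yellow',(.513,-.025));heldlid(f,'yellow',42);
o,n=lidpose(grab('top'),'blue',(.622,.196))
go(.615,.14,.18,80)"
```

```text
yellow rim 76 (array([517.1,  19.4]), array([ 49.3, 104.8]), 85.01) catch 2 (array([ 559., -100.]), array([2.4, 0. ]), 90.83)
65 tilt 0.9 top profile ends (x,z) [(np.float64(22.2), np.float64(48.4)), (np.float64(70.5), np.float64(49.2))] y [-52.1  52.2]
yellow rim 4850 (array([514.1, -17.8]), array([123.7, 106. ]), 84.65) catch 1995 (array([509.7, -60.2]), array([ 75., 106.]), 85.22)
6874 tilt 0.2 top profile ends (x,z) [(np.float64(-52.9), np.float64(45.6)), (np.float64(56.8), np.float64(45.9))] y [-42.2  44.9]
blue 905 n [-0.103 -0.565  0.819] tilt 35.0 slopeyaw 79.6 rect in plane (array([-4.8, -1.5]), array([120.2,  79.6]), 0.54) topcentre [621.7 195.6  54.9] org [622.2 198.4  50.8]
bar top x,y range [-6.3 -0.2  5.3] [-23.5  -0.6  22.6] h [26.8 29.4 32.7]
t 8.9 tcp [515.9 -26.7 175.3] yaw 84.61 w 0.632 F [-0.3 -1.1 -0.1] MOVE [ 7.011  3.322 -0.174] 0.768
```

>>> play_rows --pt "1.4 0.65 0 0.15" --pt "2.8 1.3 0 0.3" --pt "4.2 2.0 0 0.45" --pt "5.6 2.65 0 0.6" --pt "7.0 3.32 0 0.76" --grip 0.75

```text
clock: 9.32
tcp_pos: [0.6122, 0.1418, 0.1705]
tool_rot: [-2.405, -2.018, 0.005]
force: [-0.0, -1.0, -0.7]
width: 0.754
```

>>> play_rows --pt "0 0 0 0" --pt "0 0 0 0"

```text
clock: 9.48
tcp_pos: [0.6122, 0.1421, 0.1702]
tool_rot: [-2.401, -2.024, 0.004]
force: [-0.7, -0.9, -0.5]
width: 0.751
```

```bash
python3 -c "
from h import *
f=grab('wrist')
o,n=lidpose(f,'blue',(.622,.197))
p=(o+28*n)/1000;print(p)
go(p[0],p[1],.075,80)"
```

```text
blue 7451 n [-0.097 -0.563  0.821] tilt 34.9 slopeyaw 80.2 rect in plane (array([-16.9,  -0. ]), array([120. ,  81.4]), 0.09) topcentre [622.8 194.8  54.6] org [623.3 197.6  50.5]
bar top x,y range [-5.3  1.6  5.9] [-23.2   0.5  23.5] h [26.8 29.8 30.7]
[0.62060064 0.18182684 0.07348324]
t 9.53 tcp [611.4 140.7 170.3] yaw 80.15 w 0.751 F [-0.2 -0.1  0.4] MOVE [1.689 0.097 3.808] 0.026
```

>>> play_rows --pt "0.8 0.05 0.8 0" --pt "1.6 0.09 1.8 0" --pt "1.66 0.09 2.9 0" --pt "1.66 0.09 3.8 0" --pt "1.66 0.09 3.8 0"

```text
clock: 9.95
tcp_pos: [0.6167, 0.1789, 0.0716]
tool_rot: [-2.402, -2.015, 0.017]
force: [-1.0, -0.1, -0.3]
width: 0.749
```

```bash
python3 -c "
from h import *
f=grab('wrist');save('w6',f['frame'])
for i in range(3): go(.6206,.1823,.052,80.1); env.grab_frame('wrist')"
```

```text
t 10.0 tcp [618.6 179.   74.1] yaw 79.97 w 0.755 F [0.7 0.  0.6] MOVE [0.145 0.063 0.882] -0.022
t 10.05 tcp [620.7 179.3  76.2] yaw 79.96 w 0.752 F [ 0.5  0.7 -0.3] MOVE [ 0.117 -0.022  0.968] -0.023
t 10.1 tcp [622.2 179.7  77.7] yaw 79.97 w 0.746 F [0.9 1.  0.2] MOVE [ 0.093 -0.081  1.028] -0.022
```

View pics/w6.png

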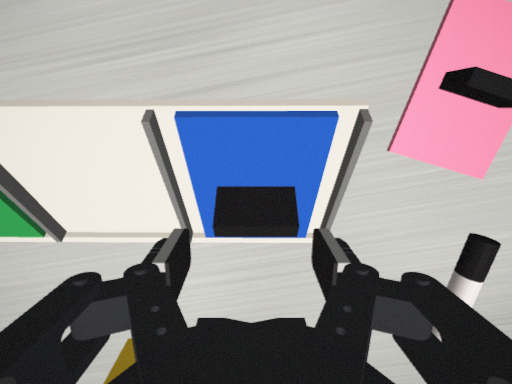

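>>> play_rows --pt "0.08 -0.04 0.4 0" --pt "0.08 -0.04 0.8 0" --pt "0.08 -0.04 1.02 0" --pt "0.08 -0.04 1.02 0" --pt "0.08 -0.04 1.02 0"

```text
clock: 10.57
tcp_pos: [0.621, 0.183, 0.0511]
tool_rot: [-2.405, -2.02, 0.002]
force: [0.3, -0.1, 0.5]
width: 0.754
```

```bash
python3 -c "
from h import *
go(.6206,.1823,.052,80.1)"
```

```text
t 10.57 tcp [621.  183.   51.1] yaw 80.06 w 0.754 F [ 0.3 -0.1  0.5] MOVE [-0.031 -0.012 -0.036] -0.007
```

>>> play_rows --pt "0 0 0 0" --pt "0 0 0 0" --pt "0 0 0 0" --pt "0 0 0 0" --pt "0 0 0 0" --grip 0.3 --grip_force 40

```text
clock: 10.98
tcp_pos: [0.6218, 0.1831, 0.0523]
tool_rot: [2.405, 2.02, 0.001]
force: [-1.7, 0.5, 4.0]
width: 0.553
```

>>> play_rows --pt "0 0 -0.3 0" --pt "0 0 -0.8 0" --pt "0 0 -1.8 0" --pt "0 0 -2.8 0" --pt "-0.4 0 -3.6 0"

```text
clock: 11.4
tcp_pos: [0.6209, 0.1747, 0.1442]
tool_rot: [2.403, 2.022, 0.005]
force: [0.6, 0.5, -1.1]
width: 0.559
```

```bash
python3 -c "
from h import *
go(.5328,-.3555,.14,77)"
```

```text
t 11.4 tcp [620.9 174.7 144.2] yaw 80.14 w 0.559 F [ 0.6  0.5 -1.1] MOVE [-21.498   0.162   0.13 ] 0.523
```

>>> play_rows --pt "-1.1 0 0 0" --pt "-2.4 0 0 0" --pt "-3.8 0 0 0" --pt "-5.2 0 0 0" --pt "-6.6 0.05 0 0"

```text
clock: 11.82
tcp_pos: [0.5922, 0.0093, 0.1427]
tool_rot: [2.404, 2.021, 0.001]
force: [0.8, -0.3, -1.1]
width: 0.558
```

>>> play_rows --pt "-1.4 0 0 0" --pt "-2.8 0 0 0" --pt "-4.2 0 0 0" --pt "-5.6 0 0 0" --pt "-7.0 0.05 0 0"

```text
clock: 12.23
tcp_pos: [0.5631, -0.1638, 0.1426]
tool_rot: [2.405, 2.02, 0.001]
force: [1.2, -0.1, -0.3]
width: 0.557
```

```bash
python3 -c "
from h import *
go(.5328,-.3555,.125,77)"
```

```text
t 12.23 tcp [ 563.1 -163.8  142.6] yaw 80.05 w 0.557 F [ 1.2 -0.1 -0.3] MOVE [-7.762  0.13   0.707] 0.508
```

>>> play_rows --pt "-1.4 0 0 0.1" --pt "-2.8 0 0 0.2" --pt "-4.2 0 0 0.3" --pt "-5.5 0.05 0 0.4" --pt "-6.6 0.1 0.3 0.5"

```text
clock: 12.65
tcp_pos: [0.5381, -0.3287, 0.1365]
tool_rot: [2.455, 1.951, 0.001]
force: [0.9, 0.1, -1.4]
width: 0.556
```

>>> play_rows --pt "-0.5 0 0.2 0" --pt "-0.8 0 0.4 0" --pt "-0.8 0 0.4 0" --pt "-0.8 0 0.4 0" --pt "-0.8 0 0.4 0"

```text
clock: 13.07
tcp_pos: [0.5332, -0.3426, 0.1243]
tool_rot: [-2.455, -1.958, -0.001]
force: [0.4, 0.8, -1.1]
width: 0.554
```

```bash
python3 -c "
from h import *
go(.5328,-.3555,.125,77)
for n in('scene','wrist'): heldlid(grab(n),'blue',80)
go(.5328,-.3555,.125,77)"
```

```text
t 13.07 tcp [ 533.2 -342.6  124.3] yaw 77.15 w 0.554 F [ 0.4  0.8 -1.1] MOVE [-0.506  0.098 -0.03 ] 0.025
69 tilt 33.0 top profile ends (x,z) [(np.float64(-16.3), np.float64(105.7)), (np.float64(69.8), np.float64(161.7))] y [-38.8  39.7]
13777 tilt 33.4 top profile ends (x,z) [(np.float64(3.3), np.float64(118.7)), (np.float64(65.4), np.float64(159.8))] y [-38.   42.2]
t 13.17 tcp [ 533.5 -342.9  124.6] yaw 77.17 w 0.556 F [ 0.   0.1 -1. ] MOVE [-0.497  0.084 -0.018] 0.028
```

>>> play_rows --pt "-0.2 0.08 0.4 0" --pt "-0.34 0.08 0.9 0" --pt "-0.34 0.08 1.4 0" --pt "-0.34 0.08 1.72 0" --pt "-0.34 0.08 1.72 0"

```text
clock: 13.58
tcp_pos: [0.5312, -0.3517, 0.0778]
tool_rot: [-2.453, -1.953, 0.001]
force: [0.5, 0.1, -1.1]
width: 0.552
```

>>> play_rows --pt "0 0 0 0" --pt "0 0 0 0"

```text
clock: 13.75
tcp_pos: [0.5332, -0.3534, 0.081]
tool_rot: [-2.458, -1.957, -0.0]
force: [0.5, 0.1, -0.6]
width: 0.555
```

```bash
python3 -c "
from h import *
heldlid(grab('wrist'),'blue',65)
go(.5328,-.3555,.08,77)
f=grab('scene');save('s4',f['frame'][90:210,110:270],4.5)"
```

```text
13669 tilt 33.3 top profile ends (x,z) [(np.float64(-4.9), np.float64(76.9)), (np.float64(55.0), np.float64(116.2))] y [-40.2  40.1]
t 13.8 tcp [ 533.4 -353.5   81.4] yaw 77.06 w 0.556 F [ 0.  -0.9 -0.9] MOVE [-0.082 -0.005  0.057] 0.01
```

View pics/s4.png

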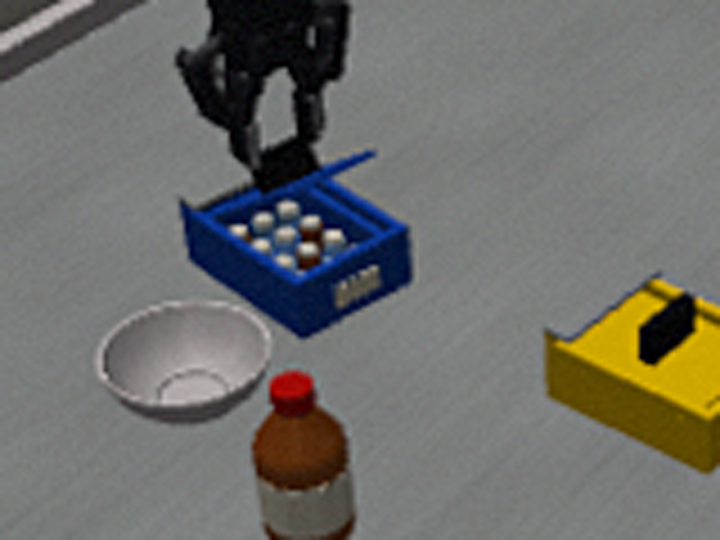

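>>> play_rows --pt "-0.1 0 0.12 0" --pt "-0.3 0 0.15 0" --pt "-0.5 0 0.18 0" --pt "-0.66 0 0.2 0" --pt "-0.66 0 0.2 0"

```text
clock: 14.27
tcp_pos: [0.5295, -0.3703, 0.0769]
tool_rot: [2.458, 1.955, 0.001]
force: [0.5, 2.1, 0.7]
width: 0.552
```

```bash
python3 -c "
from h import *
heldlid(grab('wrist'),'blue',65)
go(.5328,-.3555,.08,77)"
```

```text
13739 tilt 34.0 top profile ends (x,z) [(np.float64(-24.6), np.float64(70.8)), (np.float64(37.6), np.float64(112.9))] y [-40.5  39.9]
t 14.32 tcp [ 529.5 -370.    76.7] yaw 77.0 w 0.556 F [0.3 1.2 1.9] MOVE [ 0.595 -0.002 -0.131] 0.0
```

>>> play_rows --pt "0.02 0 0.06 0" --pt "0.12 0 0.16 0" --pt "0.24 0 0.26 0" --pt "0.35 0 0.36 0" --pt "0.35 0 0.36 0" --grip 0.3 --grip_force 20

```text
clock: 14.73
tcp_pos: [0.5322, -0.3585, 0.0684]
tool_rot: [-2.457, -1.956, -0.004]
force: [0.9, 6.1, 9.7]
width: 0.557
```

```bash
python3 -c "
from h import *
heldlid(grab('wrist'),'blue',60)
go(.5328,-.3555,.08,77)"
```

```text
13961 tilt 22.0 top profile ends (x,z) [(np.float64(-11.8), np.float64(65.6)), (np.float64(49.9), np.float64(90.6))] y [-40.5  40.1]
t 14.78 tcp [ 532.2 -358.7   68.6] yaw 77.06 w 0.555 F [-0.5  7.4 10.5] MOVE [ 0.132 -0.005 -0.455] 0.009
```

Same state as the yellow lid had; continue the same arc.

>>> play_rows --pt "0.13 0 0.14 0" --pt "0.24 0 0.28 0" --pt "0.34 0 0.41 0" --pt "0.44 0 0.55 0" --pt "0.51 0 0.66 0"

```text
clock: 15.2
tcp_pos: [0.5352, -0.3473, 0.0518]
tool_rot: [2.457, 1.957, 0.002]
force: [0.1, 4.0, 5.7]
width: 0.555
```

```bash
python3 -c "
from h import *
heldlid(grab('wrist'),'blue',52)
go(.5328,-.3555,.08,77)"
```

```text
8327 tilt 3.5 top profile ends (x,z) [(np.float64(19.9), np.float64(52.6)), (np.float64(57.3), np.float64(54.9))] y [-40.9  39.6]
t 15.25 tcp [ 535.2 -347.    51.2] yaw 77.09 w 0.553 F [2.  4.7 6.3] MOVE [-0.35  -0.015 -1.154] 0.016
```

>>> play_rows --pt "0.05 0 0.08 0" --pt "0.08 0 0.15 0" --pt "0.1 0 0.2 0" --pt "0.1 0 0.22 0"

```text
clock: 15.58
tcp_pos: [0.5356, -0.3448, 0.0466]
tool_rot: [2.457, 1.958, 0.002]
force: [1.2, 6.3, 11.8]
width: 0.558
```

```bash
python3 -c "
from h import *
heldlid(grab('wrist'),'blue',42)
go(.5328,-.3555,.08,77)"
```

```text
16812 tilt 0.4 top profile ends (x,z) [(np.float64(-56.3), np.float64(45.4)), (np.float64(57.4), np.float64(46.1))] y [-45.   44.9]
t 15.63 tcp [ 535.6 -344.8   46.6] yaw 77.1 w 0.55 F [1.1 6.3 9.3] MOVE [-0.439 -0.012 -1.335] 0.016
```

>>> play_rows --pt "0 0 0.05 0" --pt "0 0 0.05 0"

```text
clock: 15.8
tcp_pos: [0.5356, -0.3449, 0.0466]
tool_rot: [2.457, 1.958, 0.002]
force: [-0.6, 7.1, 15.4]
width: 0.557
```

>>> play_rows --pt "0 0 -0.06 0" --pt "0 0 -0.06 0" --pt "0 0 -0.06 0" --pt "0 0 -0.06 0" --grip 0.63

```text
clock: 16.13
tcp_pos: [0.5345, -0.3463, 0.045]
tool_rot: [-2.458, -1.956, 0.0]
force: [0.3, -1.2, 0.2]
width: 0.631
```

>>> play_rows --pt "0 0 -0.3 0" --pt "0 0 -1.0 0" --pt "0 0 -2.2 0" --pt "0 0 -3.6 0" --pt "0 0 -5 0"

```text
clock: 16.55
tcp_pos: [0.5341, -0.3457, 0.1712]
tool_rot: [-2.456, -1.955, 0.001]
force: [0.9, -0.7, -0.7]
width: 0.63
```

>>> play_rows --pt "-1 0 -1 0" --pt "-2.2 0 -1 0" --pt "-3 0 -1 0" --pt "-3 0 -1 0" --pt "-3 0 -1 0"

```text
clock: 16.97
tcp_pos: [0.5173, -0.42, 0.1955]
tool_rot: [-2.46, -1.954, -0.0]
force: [-0.3, 0.2, -0.9]
width: 0.626
```

```bash
python3 -c "
from h import *
f=grab('wrist');heldlid(f,'blue',42);boxpose(f['P'],f['frame'],'blue',(.535,-.347))
g=grab('top');heldlid(g,'yellow',42);heldlid(g,'blue',42)
save('t2',g['frame'][130:300,150:460],2.5);save('w7',f['frame'])
a=np.load('a.npz')['F'];d=cv2.absdiff(a,g['frame']).max(-1)>40
k,l,st,ce=cv2.connectedComponentsWithStats(d.astype(np.uint8))
print([(st[i].tolist()) for i in range(1,k) if st[i,4]>25])
go(.5,-.4,.2,77)"
```

```text
7840 tilt 0.2 top profile ends (x,z) [(np.float64(-48.6), np.float64(45.5)), (np.float64(63.1), np.float64(45.9))] y [-44.8  42. ]
blue rim 5268 (array([ 537.4, -336. ]), array([121.1, 105.7]), 77.0) catch 2193 (array([ 521.4, -405.1]), array([ 22.6, 106.6]), 77.06)
933 tilt 0.9 top profile ends (x,z) [(np.float64(-47.9), np.float64(45.4)), (np.float64(69.8), np.float64(47.2))] y [-51.3  51.5]
998 tilt 0.7 top profile ends (x,z) [(np.float64(-50.5), np.float64(45.2)), (np.float64(71.0), np.float64(46.6))] y [-50.2  52.1]
[[175, 157, 48, 41, 1386], [262, 192, 250, 192, 19168], [395, 199, 40, 38, 283], [166, 200, 49, 39, 1397], [393, 201, 7, 8, 41], [403, 204, 7, 7, 39], [407, 207, 14, 25, 201], [267, 209, 7, 6, 33], [277, 210, 19, 26, 237], [391, 210, 6, 7, 37], [299, 213, 7, 6, 36], [399, 213, 9, 7, 53], [266, 218, 7, 7, 43], [277, 219, 6, 7, 33], [389, 219, 6, 7, 36], [298, 221, 7, 8, 44], [399, 222, 7, 7, 41], [265, 227, 7, 7, 42], [275, 228, 8, 8, 47], [297, 231, 7, 7, 44], [237, 341, 16, 7, 32], [176, 350, 59, 34, 1241]]
t 17.07 tcp [ 517.6 -418.   194.9] yaw 77.05 w 0.629 F [-0.2 -0.4  0.6] MOVE [ 0.545 -0.849 -0.201] 0.008
```

View pics/t2.png

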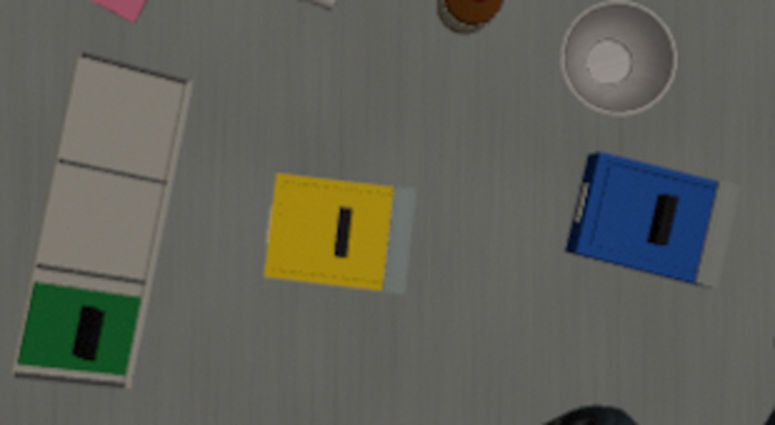

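Both lids lie flat under their catches, the boxes haven't moved, and the other objects are untouched. Handing in.

```bash
python3 -c "
from station import env
print(env.finish_job())"
```

```text
the job is handed in; nothing more can be done
None
```

Both lids, yellow first and then blue, are in their own boxes and the job is handed in, at about 17 s of the 58 s. I took each lid by the ends of its black grip so it kept the rack's tilt. I slid the low edge under the catch, then lowered the other end in an arc until it lay flat, and released it there.

**Fit:** After release, both lids measured flat: 0.2° by the wrist camera and under 1° by the top camera. Their top faces are at about 45.7 mm, against 45 mm expected.

**Boxes:** The blue box's rim and catch read within 0.5 mm of where they were before. The yellow box's rim fit matched in heading but read about 2 mm off in position. Its catch fit after release was spoiled by the gripper being in view, so I rely on the rim and the final top picture there.

**Forces:** The highest force reading after any move was about 21 N, while pressing the yellow lid flat.

**Everything else:** The before-and-after top pictures differ only at the two lids' bays, the boxes and the arm. The green lid, bottle, dish, torch and the pink and orange look-alikes were not disturbed.

The final close-up from the wrist camera could not be viewed because the 12-picture limit was reached. The last check therefore rests on its depth numbers and the top view.

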